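Slide the domino rack past the gate

ROBOT

A 6-joint arm with a two-finger parallel gripper is mounted at the origin on the work surface. World frame = base frame: x ahead of the robot, y to its left, z up, the work surface at z = 0. Lengths are in m, angles in rad, forces in N, time in s.
With the tool pointing down it reaches from about 0.275 to 0.825 m from the base axis. Payload 5.2 kg.
Tool frame: the origin (TCP) lies on the mounting face of the last link; the fingertips stand 186 mm ahead of it and the grasp point (between the pads) lies 167 mm ahead of it; z points along the fingers, y is the line along which they close (so a half turn about z gives the same grasp; the last joint's range is limited). The gripper opens to 93 mm and grips with 3 to 60 N. Pads are 15 mm wide; open, the fingers measure 128 mm over their backs; the gripper's body (75 mm by 188 mm) begins 65 mm behind the grasp point.
Start: joints at [0.924, 0.259, 1.535, -0, 1.348, -0.203], TCP at [0.236, 0.497, 0.405] pointing down, gripper open.
Joint ranges: [-3.14, 3.14], [-0.91, 2.08], [0.19, 2.58], [-1.22, 4.36], [0.22, 2.71], [-3.12, 3.12]. Speed limits (rad/s): [2.57, 2.57, 3.14, 3.14, 3.14, 3.14].

INTERFACE

Orientations are given as a 3x3 rotation matrix whose columns are the frame's x, y, z axes.
In Python, from cell import bot gives the robot as it stands.
- The arm moves only by the tool apply_moves, never from a script. Its argument "moves" is one flat list of numbers, 5 for each row, row after row: the shift along the tool's x, y, z in units of 30 mm (1.0 is 30 mm), then the turn about the tool's z in units of 5 degrees (1.0 is 5 degrees), then the closure, from 0 (fully open) to 1 (shut). In form: [x, y, z, yaw, jaw, x, y, z, yaw, jaw, ...]. A call has 1 to 10 rows; each row is the pose to reach, as a shift and turn from the pose commanded when the call began, along the tool's axes at that moment; what a row does not reach only later rows make up. A row lasts 1/12 s, in which the tool goes at most 41.7 mm and 7.16 degrees, less where a joint would pass 70% of its speed; a pose out of reach is approached as far as the arm can. A call with a gripper value outside its range is refused whole. The fingers move at their own pace and stop on an object; the grip force is fixed at half the most. Time passes only in rows, so rows that repeat a pose let the fingers close. It gives the time, the measured TCP pose, the force, the opening and the grip force at its end, in the units of the state.
- bot.get_state(): the state, without advancing time (a new reading comes with each control period).
- bot.grab_frame(name): name is "scene" or "top" or "wrist"; returns a dict with "color" (420x560x3 uint8, red, green, blue), "fx", "fy", "cx", "cy" (pixels), "extrinsics" (4x4, takes a point from camera to world coordinates); the wrist camera has in their place "mount" (4x4, takes a point from camera to tool coordinates, whose origin is the TCP and whose axes are the flange's). Camera axes: x right, y up, looking along -z (the intrinsics and any distortion apply to the point x, -y, -z); pixel columns grow to the right and rows downward; lengths in m; the calibration is good to about 2 mm. A picture is of the moment at which its call begins: read the wrist's pose just before it. There is no depth.
- bot.close_job(): hands the job in; it is judged then, once.
The state is a dict: "t": time; "q": joint angles; "dq": joint speeds; "tau": joint torques, N m; "tool_pos": TCP position; "eef_rot": TCP orientation; "contact_force": force on the tool from outside, world axes, zero at the start; "ft_torque": the same for the moment, N m; "opening": finger opening in m; "finger_force": force on a finger pad.
Only numpy, scipy, OpenCV 4.12 (cv2) and the standard library are available. Lean on these libraries where they do the work, as an engineer would, in place of code of your own. Each camera call takes 0.05 s, during which the arm holds its last target. There are 200 camera calls.

TASK

Put the rack of dominoes away in the far end of its chute: with one fingertip press the long aluminium paddle well down so that the gate bar swings up, and keep it held up clear of the dominoes while another part of the hand pushes the rack along the chute until the whole row of dominoes has passed the bar. Then let go, so that the bar swings fully shut behind the dominoes, and move the hand clear. Only press and push: nothing is gripped or lifted, and everything else on the table stays where it is.

Things in the scene. Friction and masses are not known exactly. Their poses are not given: they have to be found in the camera images.
- dock: Fixed bamboo chute on the table. Origin: table level, chute centre line, right under the gate bar. +y = pushing direction along the chute, +z up, paddle on the -x side. Chute y -255 to +113 mm, floor 6 mm thick, channel 56 mm wide, walls 8 mm thick, tops 32 mm above the table; open at the -y end. End stop 42 mm high, its face at y = +105.
- rod_end (a point): Rear (-y) end of the gate's rod, on its axis, in the dock at x = -40, y = -250, 56 mm above the table. The rod, 8 mm thick, runs from here parallel to the chute to y = +12 and is the gate's hinge axis. Posts 12 x 8 mm, 62 mm high, carry it at both ends.
- rack: Loose bamboo rack, about 0.2 kg, in the chute: 50 wide, 150 long, base 20 mm high; three pairs of upright red dominoes in a row. Origin: underside, under the row's middle; axes as the dock's. Row y -37 to +37, x -9 to +9, tops 56 mm above the origin. Base y -107 to +43. Starts with the row 12 to 52 mm short of the bar. Row wholly past the bar: origin over 40 mm beyond the dock's along its y; end stop met at 62.
- push_face (a point): Middle of the rear face of the rack's push plate, to be pushed along +y: an upright bamboo plate at the rack's rear end, 50 mm wide, 10 mm thick, from the base to 56 mm above the rack's underside. This point lies at rack y = -107, 35 mm above the underside. Between plate and dominoes is 60 mm of bare low base.
- gate (a joint): Gate angle, rad: 0 shut (bar level across the chute, 52 to 66 mm above the table, stopping the dominoes, above the low base), 0.75 fully open. A spring shuts it on release. Paddle down by an angle = bar up by it; about 3 to 6 N. The bar touches the domino tops up to about 0.37; over 0.5 it clears them by several mm; under 0.42 with dominoes below it counts as not held clear.
- paddle (a point): Centre of the paddle's upper face. A flat aluminium plate 3 mm thick on the rod, turning with the gate: from the rod to 75 mm out on the dock's -x side, dock y = -250 to -45 mm, so a pressing finger can slide along it. When shut it is level, upper face 57.5 mm above the table; fully open, it slopes down outwards, outer edge about 5 mm above the table.
- bar (a point): Centre of the aluminium gate bar: 62 mm long, 6 mm thick along the chute, 14 mm high; from the rod it reaches 20 mm past the chute's centre line when shut. Its tip rises to about 105 mm above the table when open.
- bell: Bystander: chrome desk bell, 76 mm across, 58 mm high, on the table on the far side of the chute. Origin at the centre of its underside.
- mug: Bystander: blue ceramic mug, 80 mm across, 92 mm high, far side of the chute. Origin at the centre of its underside.
- tumbler: Bystander: empty clear glass, 70 mm across, 100 mm high, far side of the chute. Origin at the centre of its underside.
- coaster: Bystander: round bamboo coaster, 96 mm across, 8 mm thick, robot's side of the chute, beyond the paddle. Origin at the centre of its underside.
- loose_domino: Bystander: one red domino lying flat on the table, 46 x 25 x 9 mm, robot's side, near the gate. Origin at the centre of its underside.
- herb_pot: Bystander: small terracotta herb pot, 84 mm across, about 115 mm high with its leaves, beyond the closed end of the chute. Origin at the centre of its underside.
There are look-alikes about, which are no part of the job. Leave any blue look-alike of the rack alone.

How it is judged:
By the outcome, as a careful person would: the job done as asked, in the order asked, and still so for the second after the job is handed in, with the robot touching nothing.
It also fails if it takes over 40 s, if anything falls off the work surface, if the arm or the gripper's body presses on something with over 40 N, if the wrist force passes 120 N, or if a joint passes its speed limit or range.

## Working session

There is one attempt and no reset: what is moved stays moved. The work goes in short steps, Python scripts to look and compute and a tool call to move; the robot and the scene stay as the last step left them, time stands still between calls to the robot, and variables do not carry over. Pictures are saved under pics/ and viewed, at most 10 in all, crops included, and the job is handed in when it is done.

Besides the shell and the picture viewer there is one more tool, called as name(argument=value, ...) on one line, values as JSON. apply_moves: Moves the arm, as the interface text tells. Its arguments: {"type":"object","properties":{"moves":{"type":"array"}},"required":["moves"]}

```bash
mkdir -p pics; ls
python3 - <<'E'
from cell import bot
import cv2,numpy as np
s=bot.get_state(); print({k:np.round(v,3).tolist() for k,v in s.items()})
for n in("scene","top"):
    f=bot.grab_frame(n); cv2.imwrite(f"pics/{n}0.png",f["color"][:,:,::-1]); 
    print(n,f["fx"],f["fy"],f["cx"],f["cy"],np.round(f["extrinsics"],4).tolist(),[k for k in f])
E
```

```text
pics
{'t': 0.0, 'q': [0.924, 0.259, 1.536, 0.0, 1.348, -0.203], 'dq': [0.001, 0.002, 0.001, -0.001, 0.001, 0.002], 'tau': [0.0, -43.729, -28.4, 0.072, 0.041, -0.0], 'tool_pos': [0.236, 0.497, 0.404], 'eef_rot': [[-0.903, 0.429, -0.001], [0.429, 0.903, -0.001], [0.0, -0.002, -1.0]], 'contact_force': [0.113, 0.088, 0.214], 'ft_torque': [0.042, -0.006, -0.006], 'finger_force': 0.0, 'opening': 0.093}
scene 392.36825850004453 392.36825850004453 283.33521597490505 210.2508735008398 [[0.717, -0.5932, 0.366, 0.866], [0.697, 0.6158, -0.3675, -0.2547], [-0.0074, 0.5186, 0.855, 0.773], [0.0, 0.0, 0.0, 1.0]] ['color', 'fx', 'fy', 'cx', 'cy', 'extrinsics']
top 452.76626508863785 452.76626508863785 287.5669847439149 208.56567712583688 [[-0.0286, 0.9984, -0.0484, 0.539], [-0.9994, -0.0278, 0.0183, 0.0561], [0.0169, 0.0489, 0.9987, 0.9607], [0.0, 0.0, 0.0, 1.0]] ['color', 'fx', 'fy', 'cx', 'cy', 'extrinsics']
```

View pics/scene0.png

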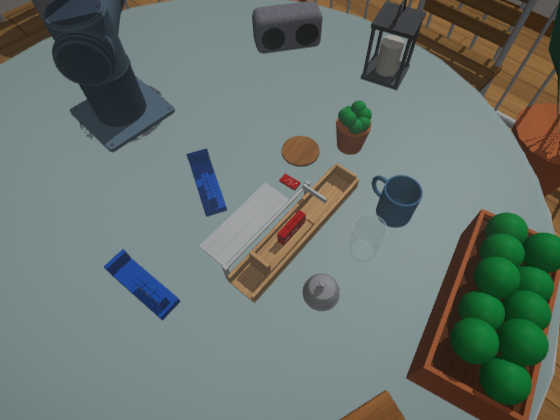

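View pics/top0.png

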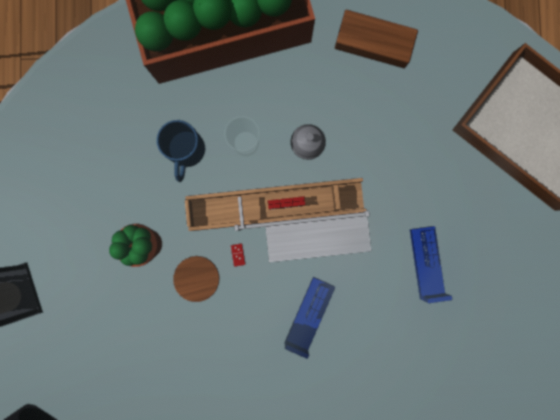

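The chute lies around (275,205) in the top view, its closed end at the left (world +y). The paddle is on the robot's side, at (318,238). The dominoes are at (286,203) and the push plate at about (337,197). I'll enlarge that area.

Run:
```python
import cv2
a=cv2.imread("pics/top0.png")[165:275,180:380]
cv2.imwrite("pics/topc.png",cv2.resize(a,None,fx=4,fy=4,interpolation=cv2.INTER_CUBIC))
b=cv2.imread("pics/scene0.png")[155:305,195:365]
cv2.imwrite("pics/scenec.png",cv2.resize(b,None,fx=4,fy=4,interpolation=cv2.INTER_CUBIC))
```

```text
(no output)
```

View pics/topc.png

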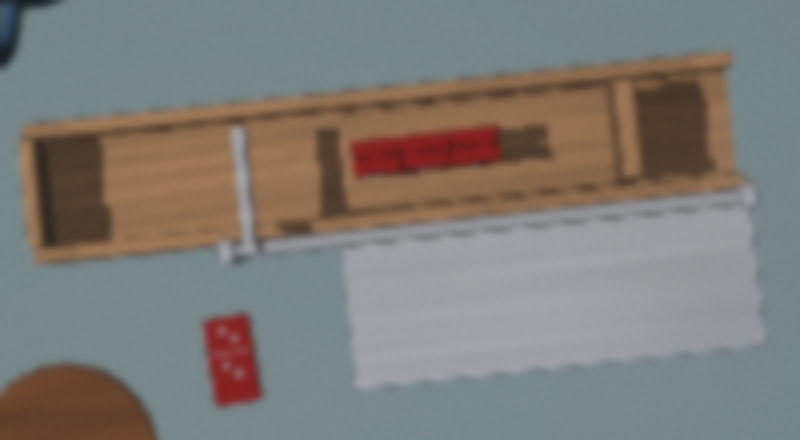

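View pics/scenec.png

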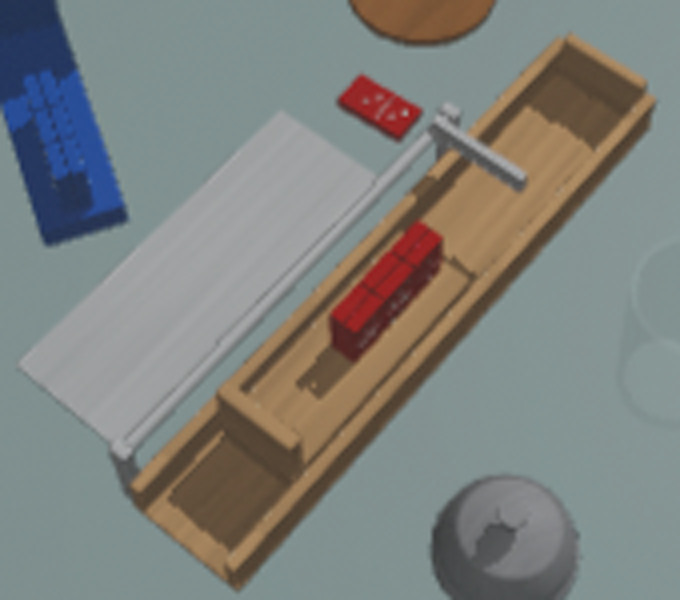

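The crops show these corners, in crop pixels:
- **Paddle outer edge:** top view (764,343) and (358,388), scene view (20,366) and (282,110).
- **Domino tops:** top view, from (352,142) to (501,161).
- **Push plate:** top view, rear edge from (634,80) to (639,180).

Next I'll fit the poses to these.

```bash
cat > fit.py <<'E'
import numpy as np
from scipy.optimize import least_squares
cams={}
cams['t']=(452.766,287.567,208.566,np.array([[-0.0286,.9984,-.0484,.539],[-.9994,-.0278,.0183,.0561],[.0169,.0489,.9987,.9607]]),(180,165))
cams['s']=(392.368,283.335,210.251,np.array([[.717,-.5932,.366,.866],[.697,.6158,-.3675,-.2547],[-.0074,.5186,.855,.773]]),(195,155))
def proj(c,P):
    f,cx,cy,E,o=cams[c]; p=(P-E[:,3])@E[:,:3]
    return np.array([cx+f*p[0]/-p[2],cy-f*p[1]/-p[2]])
D=[('t',36,-255,32,731,55),('t',36,113,42,24,127),('t',-36,113,42,38,262),('t',-115,-250,57.5,764,343),('t',-115,-45,57.5,358,388),
('t',20,0,66,238,126),('s',-115,-250,57.5,20,366),('s',-115,-45,57.5,282,110),('s',36,113,42,653,100),('s',-36,113,42,568,36)]
R=[('t',9,37,62,352,142),('t',-9,37,62,354,176),('t',9,-37,62,499,126),('t',-9,-37,62,501,161),('t',25,-107,62,634,80),('t',-25,-107,62,639,180),
('s',9,37,62,441,237),('s',-9,37,62,418,223),('s',-9,-37,62,331,318),('s',25,-107,62,297,457),('s',-25,-107,62,220,394)]
def w(p,q,off=0):
    c,s=np.cos(p[2]),np.sin(p[2]); x,y=q[0]/1e3,q[1]/1e3+off
    return np.array([p[0]+c*x-s*y,p[1]+s*x+c*y,q[2]/1e3])
def res(p):
    return np.concatenate([proj(d[0],w(p,d[1:4],off))-(np.array(d[4:])/4+cams[d[0]][4]-.375) for L,off in((D,0),(R,p[3])) for d in L])
if __name__=="__main__":
    r=least_squares(res,[.55,.15,0.05,-.08],loss='soft_l1'); print(r.x); print(np.round(res(r.x).reshape(-1,2),1).tolist())
E
python3 fit.py
```

```text
[ 0.58936545  0.13186306  0.07691155 -0.09065994]
[[1.1, -1.3], [-1.1, -1.2], [-1.2, 0.4], [1.3, 0.4], [0.5, 0.1], [0.7, 0.2], [-1.1, -0.7], [-0.1, -0.5], [2.3, -3.3], [-1.9, -3.1], [-0.1, -1.0], [0.3, -0.5], [0.1, -0.9], [0.5, -0.6], [0.3, -1.0], [1.8, -1.1], [1.7, -0.4], [0.7, -1.5], [-0.0, -1.5], [-1.4, -1.9], [-1.1, -1.0]]
```

```bash
sed -i "s/113,42/113,32/g" fit.py; python3 fit.py
```

```text
[ 0.58921831  0.13256475  0.07795131 -0.09137821]
[[0.7, -1.4], [-0.4, -0.7], [-0.5, 0.5], [1.0, 0.3], [0.2, 0.2], [0.4, 0.2], [-0.9, -0.9], [0.1, -0.7], [1.7, -1.0], [-2.3, -0.7], [-0.1, -1.0], [0.3, -0.5], [0.1, -0.9], [0.6, -0.7], [0.3, -1.0], [1.8, -1.1], [1.7, -0.4], [0.7, -1.5], [-0.0, -1.5], [-1.3, -1.9], [-1.1, -1.0]]
```

```bash
cat > go.py <<'E'
import sys,numpy as np
from cell import bot
from fit import w
p=[.5892,.1326,.078]
def goal(x,y,tipz):
    s=bot.get_state(); R=np.array(s["eef_rot"]); g=w(p,(x,y,tipz+186))
    d=np.arctan2(R[1,1],R[0,1])-p[2]
    P=np.array(s["tool_pos"]); c,sn=np.cos(p[2]),np.sin(p[2]); e=P-w(p,(0,0,0))
    print("t",round(s["t"],2),"now dock mm",np.round([1e3*(c*e[0]+sn*e[1]),1e3*(-sn*e[0]+c*e[1]),1e3*P[2]-186],1),"shift units",np.round(R.T@(g-P)/.03,2),"yaw units",round(np.degrees(d)/5,2),"F",np.round(s["contact_force"],1))
if __name__=="__main__": goal(*map(float,sys.argv[1:4]))
E
python3 go.py -50 -221 120
```

```text
t 0.1 now dock mm [-323.7  390.4  218. ] shift units [-18.07 -13.11   3.28] yaw units 12.02 F [ 0.6 -0.5 -0.3]
```

apply_moves(moves=[-18.07,-13.11,0,12,0,-18.07,-13.11,0,12,0,-18.07,-13.11,0,12,0,-18.07,-13.11,0,12,0,-18.07,-13.11,0,12,0,-18.07,-13.11,0,12,0,-18.07,-13.11,0,12,0,-18.07,-13.11,0,12,0,-18.07,-13.11,0,12,0,-18.07,-13.11,0,12,0])

```text
t: 0.93
tool_pos: [0.436, 0.129, 0.4047]
eef_rot: [[-0.077, 0.997, -0.0], [0.997, 0.077, 0.0], [0.0, -0.0, -1.0]]
contact_force: [0.1, 1.0, 0.4]
opening: 0.093
finger_force: 0.0
```

```bash
python3 go.py -50 -221 120
```

```text
t 0.93 now dock mm [-153.     8.3  218.7] shift units [-7.64  3.44  3.29] yaw units -0.01 F [0.1 1.  0.4]
```

apply_moves(moves=[-7.5,3.4,3.2,0,0,-7.5,3.4,3.2,0,0,-7.5,3.4,3.2,0,0,-7.5,3.4,3.2,0,0,-7.5,3.4,3.2,0,0,-7.5,3.4,3.2,0,0,-7.5,3.4,3.2,0,0,-7.5,3.4,3.2,0,0,-7.5,3.4,3.2,0,0])

```text
t: 1.68
tool_pos: [0.555, -0.0855, 0.3079]
eef_rot: [[-0.078, 0.997, -0.002], [0.997, 0.078, 0.001], [0.001, -0.002, -1.0]]
contact_force: [0.0, -0.5, -0.1]
opening: 0.0933
finger_force: 0.0
```

```bash
python3 go.py -50 -221 65
python3 - <<'E'
from cell import bot
import cv2,numpy as np
f=bot.grab_frame("wrist"); cv2.imwrite("pics/w1.png",f["color"][:,:,::-1]); print(f["fx"],f["cx"],f["cy"],np.round(f["mount"],4).tolist())
E
```

```text
t 1.68 now dock mm [ -51.1 -214.7  121.9] shift units [-0.21  0.04  1.9 ] yaw units 0.0 F [ 0.  -0.5 -0.1]
331.6781771625721 273.3638223560062 214.30256040014487 [[0.0006, 0.9579, 0.287, 0.0802], [1.0, -0.0007, 0.0, -0.0018], [0.0002, 0.287, -0.9579, 0.0211], [0.0, 0.0, 0.0, 1.0]]
```

View pics/w1.png

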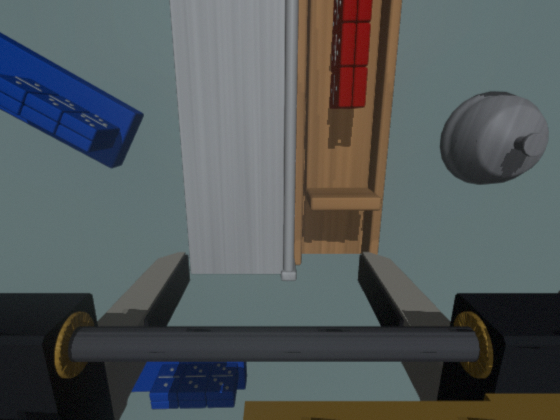

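The wrist view shows the plate's rear top edge at row 208 (columns 309–381). The paddle's rear outer corner is at (190,274), and the fingertips' inner corners are at (188,254) and (360,254). I'll use these to check the fit.

Run:
```python
import numpy as np
from cell import bot
s=bot.get_state();R=np.array(s["eef_rot"]);P=np.array(s["tool_pos"])
f,cx,cy=331.678,273.363,214.303
M=np.array([[.0006,.9579,.287,.0802],[1,-.0007,0,-.0018],[.0002,.287,-.9579,.0211]])
from go import p
c,sn=np.cos(p[2]),np.sin(p[2])
for n,u,v,z in[("plate top rear L",309,208,62),("plate top rear R",381,207,62),("paddle rear outer",190,274,57.5),("paddle outer mid",172,0,57.5),("row rear L",338,108,62),("row rear R",364,107,62),("wall rear R",381,255,32),("rodpost",288,278,62)]:
    d=R@M[:,:3]@np.array([(u-cx)/f,-(v-cy)/f,-1]); o=R@M[:,3]+P
    q=o+d*(z/1e3-o[2])/d[2]; e=q-[p[0],p[1],0]
    print(n,np.round([1e3*(c*e[0]+sn*e[1]),1e3*(-sn*e[0]+c*e[1])],1))
for t in((-7.5,46.5,186),(7.5,46.5,186),(7.5,-46.5,186),(7.5,-64,186)):
    k=M[:,:3].T@(np.array(t)/1e3-M[:,3]); print(t,np.round([cx-f*k[0]/k[2],cy+f*k[1]/k[2]]))
```

```text
plate top rear L [ -28.2 -196.2]
plate top rear R [  22.5 -195.3]
paddle rear outer [-117.1 -250. ]
paddle outer mid [-115.2  -66.6]
row rear L [ -11.7 -128.9]
row rear R [   5.1 -128.3]
wall rear R [  36.5 -245. ]
rodpost [ -42.2 -250.9]
(-7.5, 46.5, 186) [361. 281.]
(7.5, 46.5, 186) [363. 256.]
(7.5, -46.5, 186) [190. 256.]
(7.5, -64, 186) [158. 256.]
```

apply_moves(moves=[-0.1,0,1.0,0,0,-0.1,0,1.8,0,0,-0.1,0,2.1,0,0,-0.1,0,2.4,0,0,-0.1,0,2.7,0,0,-0.1,0,3.0,0,0,-0.1,0,3.2,0,0,-0.1,0,3.2,0,0,-0.1,0,3.2,0,0])

```text
t: 2.48
tool_pos: [0.5555, -0.0882, 0.2129]
eef_rot: [[-0.08, 0.997, -0.0], [0.997, 0.08, -0.0], [-0.0, -0.0, -1.0]]
contact_force: [-1.0, 1.0, 2.7]
opening: 0.0929
finger_force: 1.5
```

```bash
python3 go.py -50 -203 24
python3 - <<'E'
from cell import bot
import cv2
a=bot.grab_frame("scene")["color"][:,:,::-1]
b=cv2.resize(a[130:310,190:370],None,fx=3.3,fy=3.3,interpolation=cv2.INTER_CUBIC)
cv2.imwrite("pics/s2.png",b)
E
```

```text
t 2.48 now dock mm [ -50.8 -217.5   26.9] shift units [0.48 0.03 0.1 ] yaw units 0.02 F [-1.   1.   2.7]
```

View pics/s2.png

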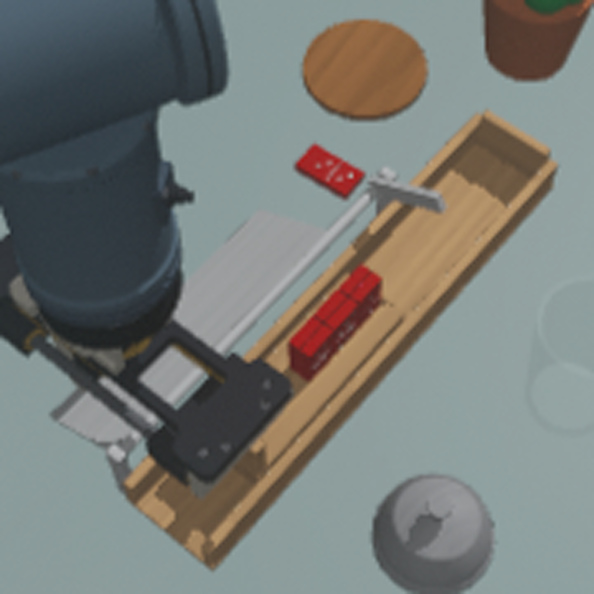

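The bar is raised, with its tip end face at about (443,196) at the top and (440,212) at the bottom in the crop. I'll estimate the gate angle from that.

Run:
```python
import numpy as np
from fit import proj,w
from go import p
for th in(0,.4,.5,.6,.7):
    o=[]
    for h in(10,-4):
        for y in (-3,3):
            o.append(np.round((proj('s',w(p,(-40+60*np.cos(th)-h*np.sin(th),y,56+60*np.sin(th)+h*np.cos(th))))-[190,130])*3.3).tolist())
    print(th,o)
```

```text
0 [[447.0, 229.0], [452.0, 223.0], [445.0, 241.0], [451.0, 235.0]]
0.4 [[439.0, 203.0], [445.0, 197.0], [444.0, 218.0], [450.0, 212.0]]
0.5 [[435.0, 195.0], [441.0, 189.0], [442.0, 212.0], [448.0, 206.0]]
0.6 [[431.0, 188.0], [436.0, 182.0], [439.0, 205.0], [445.0, 199.0]]
0.7 [[426.0, 180.0], [431.0, 174.0], [436.0, 198.0], [441.0, 191.0]]
```

The gate is at about 0.5 rad, so I'll press 5 mm further and then push.

apply_moves(moves=[0,0,0.17,0,0,0.1,0,0.17,0,0,0.3,0,0.17,0,0,0.5,0,0.17,0,0,0.7,0,0.17,0,0,0.9,0,0.17,0,0,1.2,0,0.17,0,0,1.5,0,0.17,0,0,1.5,0,0.17,0,0])

```text
t: 3.28
tool_pos: [0.5516, -0.0412, 0.2076]
eef_rot: [[-0.081, 0.997, -0.001], [0.997, 0.081, 0.001], [0.001, -0.0, -1.0]]
contact_force: [-1.9, 2.4, 3.2]
opening: 0.0934
finger_force: 1.6
```

```bash
python3 go.py -50 -62.5 22
python3 - <<'E'
from cell import bot
import cv2
a=bot.grab_frame("scene")["color"][:,:,::-1]
b=cv2.resize(a[130:310,190:370],None,fx=3.3,fy=3.3,interpolation=cv2.INTER_CUBIC)
cv2.imwrite("pics/s3.png",b)
E
```

```text
t 3.28 now dock mm [ -51.1 -170.3   21.6] shift units [ 3.59  0.05 -0.01] yaw units 0.03 F [-1.9  2.4  3.2]
```

View pics/s3.png

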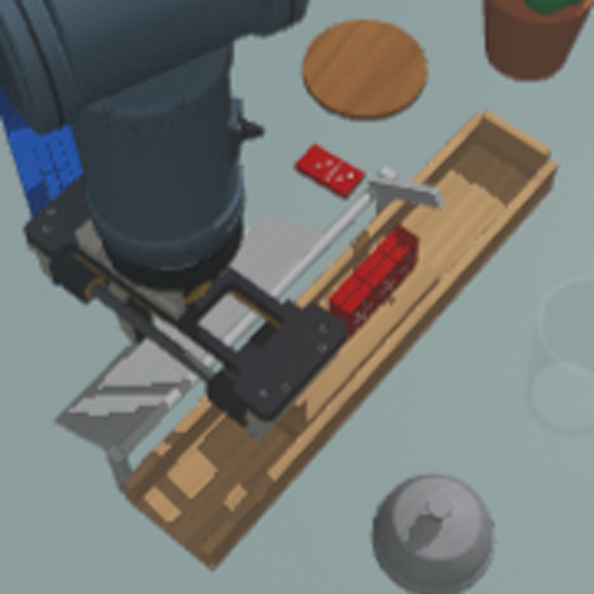

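The rack slides freely and the bar is at about 0.57, so I'll continue.

apply_moves(moves=[0.2,0,0.05,0,0,0.6,0,0.05,0,0,1.0,0,0.05,0,0,1.4,0,0.05,0,0,1.8,0,0.05,0,0,2.2,0,0.05,0,0,2.6,0,0.05,0,0,3.0,0,0.05,0,0,3.4,0.0,0.05,0,0,3.55,0,0.05,0,0])

```text
t: 4.17
tool_pos: [0.543, 0.0648, 0.2061]
eef_rot: [[-0.081, 0.997, -0.001], [0.997, 0.081, 0.0], [0.0, -0.001, -1.0]]
contact_force: [-2.4, -5.0, 3.9]
opening: 0.0932
finger_force: 2.5
```

apply_moves(moves=[0,0,0,0,0,0,0,0,0,0])

```text
t: 4.33
tool_pos: [0.543, 0.064, 0.2059]
eef_rot: [[-0.08, 0.997, -0.001], [0.997, 0.08, 0.002], [0.002, -0.001, -1.0]]
contact_force: [-1.4, 2.7, 2.5]
opening: 0.0932
finger_force: 1.6
```

```bash
python3 go.py -50 -62.5 22
python3 - <<'E'
from cell import bot
import cv2
a=bot.grab_frame("scene")["color"][:,:,::-1]
b=cv2.resize(a[130:310,190:370],None,fx=3.3,fy=3.3,interpolation=cv2.INTER_CUBIC)
cv2.imwrite("pics/s4.png",b)
E
```

```text
t 4.33 now dock mm [-51.4 -64.8  19.9] shift units [ 0.08  0.05 -0.07] yaw units 0.02 F [-1.4  2.7  2.5]
```

View pics/s4.png

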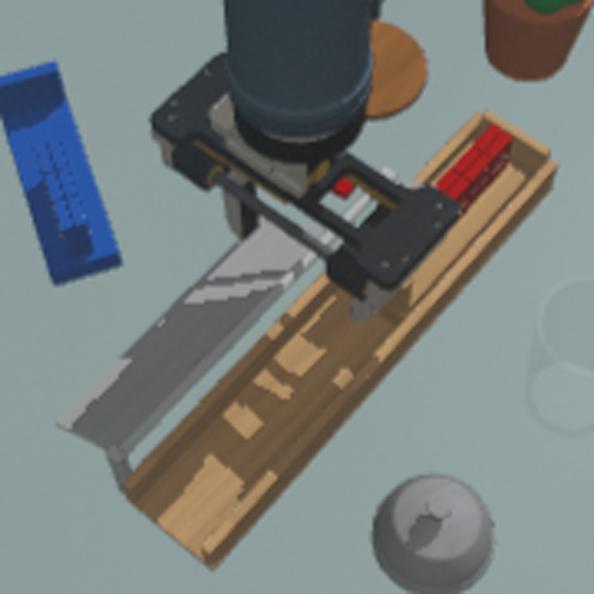

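The row is near the end stop, with its front top corners at about (492,126) and (510,140) in the crop. I'll check how far the rack has travelled.

Run:
```python
import numpy as np
from fit import proj,w
from go import p
for o in(40,50,60):
    print(o,[np.round((proj('s',w(p,q))-[190,130])*3.3).tolist() for q in((-9,o+37,62),(9,o+37,62),(9,o-37,62))])
```

```text
40 [[482.0, 134.0], [504.0, 147.0], [438.0, 217.0]]
50 [[491.0, 125.0], [512.0, 138.0], [448.0, 208.0]]
60 [[499.0, 116.0], [521.0, 129.0], [457.0, 198.0]]
```

It is at about 50 mm. I'll nudge it 3 mm more, back off, and lift.

apply_moves(moves=[0.1,0,0,0,0,0.1,0,0,0,0,-0.1,0,0,0,0,-0.2,0,0,0,0,-0.2,0,-0.3,0,0,-0.2,0,-0.7,0,0,-0.2,0,-1.1,0,0,-0.2,0,-1.6,0,0,-0.2,0,-2.6,0,0,-0.2,0,-3.8,0,0])

```text
t: 5.22
tool_pos: [0.5435, 0.0563, 0.3201]
eef_rot: [[-0.079, 0.997, -0.003], [0.997, 0.079, -0.0], [0.0, -0.003, -1.0]]
contact_force: [1.4, 0.1, 0.0]
opening: 0.0929
finger_force: 0.0
```

apply_moves(moves=[-1,-1,-1,0,0,-2,-2,-1.5,0,0,-3,-3,-2,0,0,-4,-4,-3,0,0,-5,-5,-3,0,0,-5,-5,-3,0,0,-5,-5,-3,0,0,-5,-5,-3,0,0])

```text
t: 5.88
tool_pos: [0.4059, -0.1059, 0.4114]
eef_rot: [[-0.076, 0.997, 0.003], [0.997, 0.076, -0.002], [-0.002, 0.003, -1.0]]
contact_force: [-1.1, -0.5, 0.6]
opening: 0.0933
finger_force: 0.0
```

Run:
```python
from cell import bot
import cv2
a=bot.grab_frame("scene")["color"][:,:,::-1]
b=cv2.resize(a[80:310,190:420],None,fx=2.6,fy=2.6,interpolation=cv2.INTER_CUBIC)
cv2.imwrite("pics/s5.png",b); print(bot.get_state()["contact_force"])
```

```text
[-0.35999894  0.00569216  0.65191843]
```

View pics/s5.png

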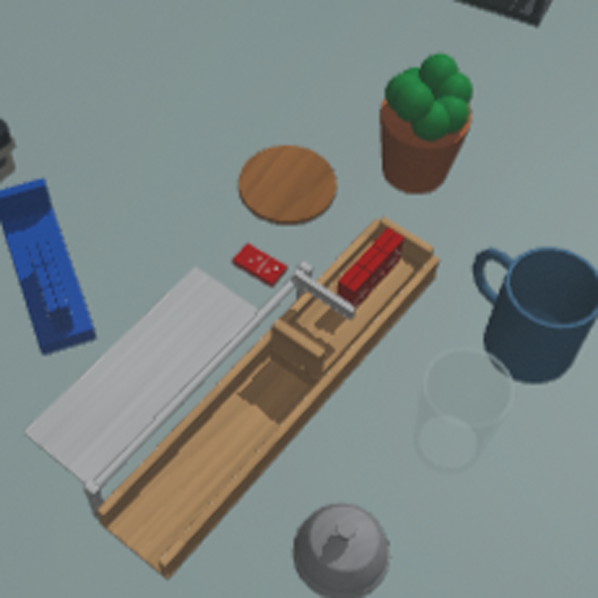

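The bar is down across the chute behind the row, with its tip at (353,310) in the crop, which matches the shut position. The dominoes are past the bar, the bystanders look undisturbed, and the hand is clear.

```bash
python3 -c "
from cell import bot
print(bot.close_job())"
```

```text
the job is handed in; nothing more can be done
None
```

The job is handed in: the whole row of dominoes is past the gate bar, about 53 mm along by my estimate (over 40 mm was needed). In the last picture the bar is shut behind the row, the hand is clear and nothing else on the table appears to have moved; no verdict came back.

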